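Pack the saw's spare bearing housings head to tail in their tray

ROBOT

A 6-joint arm with a two-finger parallel gripper is mounted at the origin on a cart in front of the work surface, level with it; the furniture and walls round the work are solid. World frame = base frame: x ahead of the robot, y to its left, z up, the work surface at z = 0. Lengths are in m, angles in degrees, forces in N, time in s.
With the tool pointing down it reaches from about 0.375 to 0.975 m from the base axis. Payload 3.8 kg.
Tool frame: the origin (TCP) lies on the centre line of the jaws, within the pads' length; the fingertips stand 11 mm ahead of it and the grasp point (between the pads) lies 8 mm behind it (env.tip_reach is the distance from the TCP to the fingertips, in m); z points along the fingers, y is the line along which they close (so a half turn about z gives the same grasp; the last joint's range is limited). The gripper opens to 85 mm and grips with 20 to 120 N. Pads are 22 mm wide; open, the fingers measure 114 mm over their backs; the gripper's body (76 mm by 85 mm) begins 54 mm behind the grasp point. The pads swing forward as they close: fully open they stand 13 mm farther back than shut.
Start: joints at [71.855, 15.12, 91.902, -0, 72.978, -2.114], TCP at [0.186, 0.649, 0.242] pointing down, gripper open.
Joint ranges: [-150.88, 150.88], [-54.13, 125.18], [17.81, 147.31], [-75.09, 255.09], [0, 152.58], [-146.25, 146.25]. Speed limits (degrees/s): [147.25, 147.25, 180, 180, 180, 180].

INTERFACE

Orientations are given as [roll, pitch, yaw] about the fixed x, y, z axes, in that order (R = Rz(yaw) Ry(pitch) Rx(roll)).
In Python, from station import env gives the robot as it stands.
- The arm moves only by the tool carry_out, never from a script. Its arguments are lists of equal length, an entry for each row: "fingers": the finger opening in cm, from 0 to 8.54; "delta_pos": the shift along the tool's x, y, z in cm, a list of three; "rot": the turn, a rotation vector about the tool's x, y, z in degrees, a list of three. A call has 1 to 10 rows; each row shifts and turns the commanded pose from where the row before left it, along the tool's axes as they then stand; what a row does not reach is not made up. A row lasts 1/12 s, in which the tool goes at most 41.7 mm and 7.16 degrees, less where a joint would pass 70% of its speed; a pose out of reach is approached as far as the arm can. A call is refused whole if a number of a shift passes 4.17 or a number of a turn 7.16, either way. A call with a gripper value outside its range is refused whole. The fingers move at their own pace and stop on an object; "squeeze" is the grip in N (left out, the last holds). Time passes only in rows, so rows that do not move let the fingers close. It gives the time, the measured TCP pose, the force, the opening and the grip force at its end, in the units of the state.
- env.get_state(): the state, without advancing time (a new reading comes with each control period).
- env.capture(name): name is "scene" or "side" or "wrist"; returns a dict with "image" (384x512x3 uint8, red, green, blue), "K" (3x3 intrinsics, pixels), "dist_coeffs" ([k1, k2, p1, p2, k3] as OpenCV has them; the pictures are not rectified), "T" (4x4, takes a point from camera to world coordinates); the wrist camera has in their place "mount" (4x4, takes a point from camera to tool coordinates, whose origin is the TCP and whose axes are the flange's). Camera axes: x right, y down, z forward; pixel columns grow to the right and rows downward; lengths in m; the calibration is good to about 2 mm. A picture is of the moment at which its call begins: read the wrist's pose just before it. There is no depth.
- env.close_job(): hands the job in; it is judged then, once.
Trained networks look in a picture, given as the dict that the camera call returned (one of the last four; its "shot" number tells which), for a name from the list of things; names that differ only in an ending like _2 or _b are one class to them, and where a whole thing is asked for, a point or a joint stands for the part that bears it (a point fixed in the world has none). Each returns a list of dicts, best first, with "conf" (0 to 1); they miss things now and then, are a little off and sometimes report something else, mostly with a low value. They report only what shows in the picture. A call takes as long as a camera call. They do not tell look-alikes from the thing itself.
- env.search_frame(picture, label): "at" ([x, y, z] in m, in world coordinates, good to about 4 mm: the middle of the surface that is visible of it).
- env.landmark_of(picture, label): "at" ([x, y, z] in m, in world coordinates, good to about 4 mm: a listed point, or the origin of a listed thing).
The state is a dict: "time": time; "joints": joint angles; "dq": joint speeds; "joint_torque": joint torques, N m; "eef_pos": TCP position; "orientation": TCP orientation; "ft_force": force on the tool from outside, world axes, zero at the start; "ft_torque": the same for the moment, N m; "width": finger opening in m; "grasp_force": force on a finger pad.
Only numpy, scipy, OpenCV 4.12 (cv2) and the standard library are available. Lean on these libraries where they do the work, as an engineer would, in place of code of your own. Each camera call takes 0.05 s, during which the arm holds its last target. There are 200 camera calls.

TASK

Put the saw's three spare bearing housings back in the wooden spares tray, in one row along it with hubs alternately up, down and up: the one that already stands upside down goes in the middle, the other two hub-up against the two ends. Each must end flat and fully down on the tray's floor and be let go; lower them in, do not drop them, and leave the nut, bolts and other things lying about where they are.

Things in the scene. Friction and masses are not known exactly. Their poses are not given: they have to be found in the camera images.
- housing_a: dark cast-iron bearing housing shaped like a hat, 0.3-0.5 kg: tapered flange (brim) 112 mm long (own y), 60 wide (own x, with flats 36 mm long at mid-length), 14 thick, round ends; round hub (crown) 52 mm in diameter, 50 mm over all. Starts flat on its flange, hub up; origin: centre of the flange's underside, z up; flange z 0-14, hub z 14-50 mm
- housing_b: dark cast-iron bearing housing shaped like a hat, 0.3-0.5 kg: tapered flange (brim) 112 mm long (own y), 60 wide (own x, with flats 36 mm long at mid-length), 14 thick, round ends; round hub (crown) 52 mm in diameter, 50 mm over all. Starts flat on its flange, hub up; origin: centre of the flange's underside, z up; flange z 0-14, hub z 14-50 mm
- housing_c: dark cast-iron bearing housing shaped like a hat, 0.3-0.5 kg: tapered flange (brim) 112 mm long (own y), 60 wide (own x, with flats 36 mm long at mid-length), 14 thick, round ends; round hub (crown) 52 mm in diameter, 50 mm over all. This one starts upside down, standing on its hub; origin: centre of the hub face below, z up; hub z 0-36, flange z 36-50 mm
- tray: narrow wooden tray, does not move; 94 mm wide (own x), 316 long (own y), plus end handles 24 mm each. Inside 70 x 286 mm, floor 9 mm thick; side boards 12 mm thick, tops 23 mm above the bench; end boards 15 mm thick, tops 62 mm above the bench. Origin: centre of its underside
- tray_floor (a point): centre of the tray's inner floor, axes as the tray's, y along the row. Alternating, the middle hub stands between the outer flanges and its flange lies over them between the outer hubs: 276 mm in all, 10 mm of play. Outer two against the end boards: centres at y = +87 and -87 mm. They go in first, as the middle flange overhangs them
- hex_nut: a loose steel hex nut, 34 mm over its corners, 16 mm high, lying flat; origin at the centre of its underside; a bystander, to be left where it is
- bolt_short: a steel hex bolt standing on its head, 50 mm tall, shank 16 mm thick, head 28 mm wide; origin at the centre of its underside; a bystander, to be left where it is
- bolt_long: a steel hex bolt standing on its head, 62 mm tall, shank 16 mm thick, head 28 mm wide; origin at the centre of its underside; a bystander, to be left where it is
- sanding_block: a brown cork sanding block, 65 x 112 x 32 mm (112 along its own y); origin at the centre of its underside; a bystander, to be left where it is
Mind the look-alikes: they are no part of the job. Leave any purple look-alike of the housing_b alone.

How it is judged:
By the outcome, as a careful person would: the job done as asked, in the order asked, and still so for the second after the job is handed in, with the robot touching nothing.
It also fails if it takes over 72 s, if anything falls off the work surface, if the arm or the gripper's body presses on something with over 40 N, if the wrist force passes 120 N, or if a joint passes its speed limit or range.

## Working session

There is one attempt and no reset: what is moved stays moved. The work goes in short steps, Python scripts to look and compute and a tool call to move; the robot and the scene stay as the last step left them, time stands still between calls to the robot, and variables do not carry over. Pictures are saved under pics/ and viewed, at most 10 in all, crops included, and the job is handed in when it is done.

Besides the shell and the picture viewer there is one more tool, called after "Emit:" as name(argument=value, ...) on one line, values as JSON. carry_out: Moves the arm, as the interface text tells. Its arguments: {"type":"object","properties":{"fingers":{"type":"array"},"delta_pos":{"type":"array"},"rot":{"type":"array"},"squeeze":{"type":"number"}},"required":["fingers","delta_pos","rot"]}

```bash
mkdir -p pics; ls; python3 - <<'E'
from station import env
import cv2,numpy as np
s=env.get_state();print({k:np.round(v,3).tolist() for k,v in s.items()})
ims=[]
for n in("scene","side"):
    c=env.capture(n);ims.append(c["image"])
    print(n,np.round(c["K"],1).tolist(),np.round(c["T"],3).tolist(),np.round(c["dist_coeffs"],3))
    for l in("housing_a","housing_c","tray","tray_floor","hex_nut","bolt_short","bolt_long","sanding_block"):
        print(l,[(np.round(d["at"],3).tolist(),round(d["conf"],2)) for d in env.landmark_of(c,l)])
    cv2.imwrite(f"pics/{n}0.png",cv2.resize(c["image"][:,:,::-1],(800,600)))
E
```

```text
pics
{'time': 0.0, 'joints': [71.856, 15.169, 91.983, -0.001, 72.977, -2.115], 'dq': [-0.018, -0.023, -0.07, -0.014, -0.04, 0.055], 'joint_torque': [-0.0, -51.512, -36.731, -0.0, 0.013, -0.0], 'eef_pos': [0.186, 0.648, 0.241], 'orientation': [-179.87, -0.004, 163.971], 'ft_force': [-0.023, 0.009, -0.406], 'ft_torque': [0.026, 0.027, -0.082], 'grasp_force': 0.0, 'width': 0.086}
scene [[362.2, 0.0, 257.6], [0.0, 362.2, 190.4], [0.0, 0.0, 1.0]] [[0.757, -0.307, 0.577, -0.095], [-0.653, -0.386, 0.652, -0.867], [0.022, -0.87, -0.493, 0.581], [0.0, 0.0, 0.0, 1.0]] [-0.052  0.     0.     0.     0.   ]
housing_a [([0.454, -0.139, -0.002], 0.78), ([0.547, -0.375, 0.002], 0.71), ([0.61, -0.155, -0.001], 0.58)]
housing_c [([0.454, -0.139, -0.002], 0.78), ([0.547, -0.375, 0.002], 0.71), ([0.61, -0.155, -0.001], 0.58)]
tray [([0.525, 0.221, -0.001], 0.73)]
tray_floor [([0.525, 0.223, 0.01], 0.75)]
hex_nut [([0.4, -0.29, 0.001], 0.46)]
bolt_short [([0.427, -0.344, 0.002], 0.41), ([0.525, 0.222, 0.011], 0.33)]
bolt_long [([0.666, -0.314, -0.0], 0.49)]
sanding_block [([0.684, 0.031, -0.0], 0.97)]
side [[366.6, 0.0, 249.2], [0.0, 366.6, 196.1], [0.0, 0.0, 1.0]] [[0.928, -0.181, 0.326, 0.167], [-0.373, -0.408, 0.833, -1.064], [-0.017, -0.895, -0.446, 0.513], [0.0, 0.0, 0.0, 1.0]] [0.015 0.    0.    0.    0.   ]
housing_a [([0.61, -0.159, 0.004], 0.95), ([0.511, -0.595, -0.001], 0.94), ([0.462, -0.138, -0.002], 0.89), ([0.402, -0.29, 0.0], 0.62), ([0.541, -0.372, 0.003], 0.6)]
housing_c [([0.61, -0.159, 0.004], 0.95), ([0.511, -0.595, -0.001], 0.94), ([0.462, -0.138, -0.002], 0.89), ([0.402, -0.29, 0.0], 0.62), ([0.541, -0.372, 0.003], 0.6)]
tray [([0.519, 0.22, -0.001], 0.88)]
tray_floor [([0.524, 0.219, 0.011], 0.89)]
hex_nut [([0.406, -0.288, -0.0], 0.61)]
bolt_short [([0.42, -0.34, -0.001], 0.5)]
bolt_long [([0.666, -0.313, -0.004], 0.68)]
sanding_block [([0.682, 0.032, -0.001], 0.84)]
```

View pics/scene0.png

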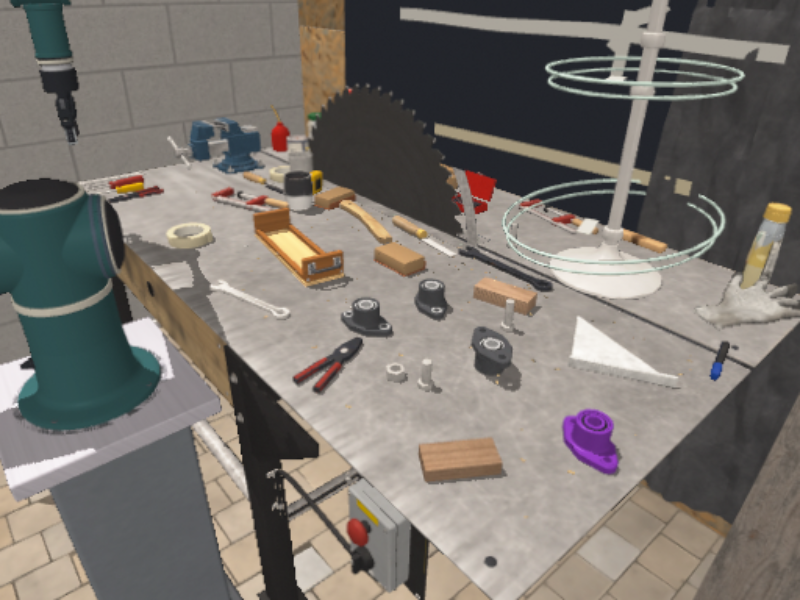

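View pics/side0.png

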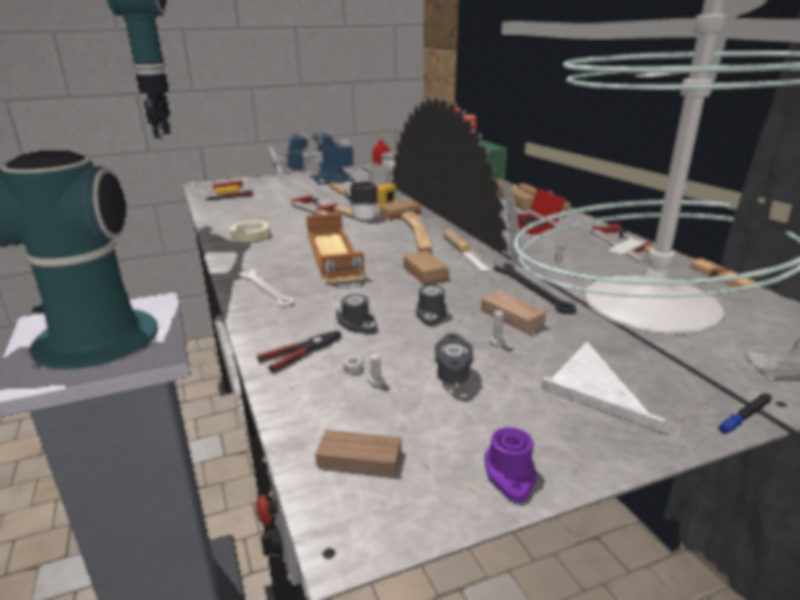

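The scene view shows the tray at pixel (298,243), housings at (367,315), (432,295) and the upside-down one at (491,350). The purple look-alike is at (590,440). The side view agrees with this.

```bash
cat > h.py <<'E'
from station import env
import cv2,numpy as np
from scipy.spatial.transform import Rotation as Ro
def tcp(s=None):
    s=s or env.get_state(); T=np.eye(4); T[:3,:3]=Ro.from_euler('xyz',s["orientation"],degrees=True).as_matrix(); T[:3,3]=s["eef_pos"]; return T
def shot(n):
    Tt=tcp(); c=env.capture(n); c["W"]=c["T"] if n!="wrist" else Tt@c["mount"]; return c
def px2w(c,px,z):
    u=cv2.undistortPoints(np.array(px,float).reshape(-1,1,2),c["K"],np.array(c["dist_coeffs"])).reshape(-1,2)
    d=np.c_[u,np.ones(len(u))]@c["W"][:3,:3].T; o=c["W"][:3,3]; return o+d*((z-o[2])/d[:,2])[:,None]
def w2px(c,p):
    M=np.linalg.inv(c["W"]); return cv2.projectPoints(np.array(p,float).reshape(-1,1,3),cv2.Rodrigues(M[:3,:3])[0],M[:3,3],c["K"],np.array(c["dist_coeffs"]))[0].reshape(-1,2)
def go(x,y,z,yaw):
    "deltas in tool axes (cm) at present attitude, then turn about tool z"
    T=tcp(); d=T[:3,:3].T@(np.array([x,y,z])-T[:3,3])*100
    R=T[:3,:3].T@Ro.from_euler('xyz',[180,0,yaw],degrees=True).as_matrix()
    print("shift cm",d.round(2),"rot",Ro.from_matrix(R).as_rotvec(degrees=True).round(1))
E
python3 - <<'E'
from h import *
c=shot("scene"); k=.64
print(px2w(c,[[298*k,208*k],[318*k,190*k],[190*k,245*k],[325*k,205*k]],0).round(3))
w=shot("wrist"); print(np.round(w["mount"],3),w["K"].round(1),np.round(w["dist_coeffs"],3))
print(tcp().round(3))
go(0.523,0.18,0.30,163.97)
E
```

```text
[[0.69  0.483 0.   ]
 [0.823 0.581 0.   ]
 [0.346 0.427 0.   ]
 [0.765 0.456 0.   ]]
[[ 0.001 -0.965 -0.263  0.067]
 [ 1.     0.001  0.001 -0.001]
 [-0.    -0.263  0.965 -0.131]
 [ 0.     0.     0.     1.   ]] [[271.    0.  258.2]
 [  0.  271.  188.9]
 [  0.    0.    1. ]] [-0.013  0.     0.     0.     0.   ]
[[-0.961  0.276  0.     0.186]
 [ 0.276  0.961  0.     0.649]
 [-0.     0.    -1.     0.242]
 [ 0.     0.     0.     1.   ]]
shift cm [-45.3  -35.76  -5.77] rot [ 0.  0. -0.]
```

Emit:
carry_out(fingers=[8.5,8.5,8.5,8.5,8.5,8.5,8.5,8.5,8.5,8.5], delta_pos=[[-3.0,-2.4,-1.0],[-3.0,-2.4,-1.0],[-3.0,-2.4,-1.0],[-3.0,-2.4,-1.0],[-3.0,-2.4,-1.0],[-3.0,-2.4,-0.8],[-3.0,-2.4,0],[-3.0,-2.4,0],[-3.0,-2.4,0],[-3.0,-2.4,0]], rot=[[0,0,0],[0,0,0],[0,0,0],[0,0,0],[0,0,0],[0,0,0],[0,0,0],[0,0,0],[0,0,0],[0,0,0]])

```text
time: 1.83
eef_pos: [0.4092, 0.3336, 0.3008]
orientation: [180.0, 0.0, 164.0]
ft_force: [-0.1, 0.2, 0.8]
width: 0.085
grasp_force: 0.0
```

Emit:
carry_out(fingers=[8.5,8.5,8.5,8.5,8.5,8.5,8.5], delta_pos=[[-3.0,-2.4,0],[-3.0,-2.4,0],[-3.0,-2.4,0],[-3.0,-2.4,0],[-3.0,-2.2,0],[0,0,0],[0,0,0]], rot=[[0,0,0],[0,0,0],[0,0,0],[0,0,0],[0,0,0],[0,0,0],[0,0,0]])

```text
time: 2.42
eef_pos: [0.521, 0.1787, 0.3003]
orientation: [180.0, -0.0, 163.7]
ft_force: [0.0, -0.1, -0.3]
width: 0.085
grasp_force: 0.0
```

```bash
python3 - <<'E'
from h import *
w=shot("wrist"); print(tcp().round(3)[:,3])
cv2.imwrite("pics/w1.png",w["image"][:,:,::-1])
for l in("tray","tray_floor"): print(l,[(np.round(d["at"],3).tolist(),round(d["conf"],2)) for d in env.landmark_of(w,l)])
import pickle; pickle.dump(w,open("w1.pkl","wb"))
E
```

```text
[0.52 0.18 0.3  1.  ]
tray [([0.522, 0.215, -0.001], 0.56)]
tray_floor [([0.519, 0.218, 0.008], 0.93), ([0.521, 0.215, -0.002], 0.71)]
```

View pics/w1.png

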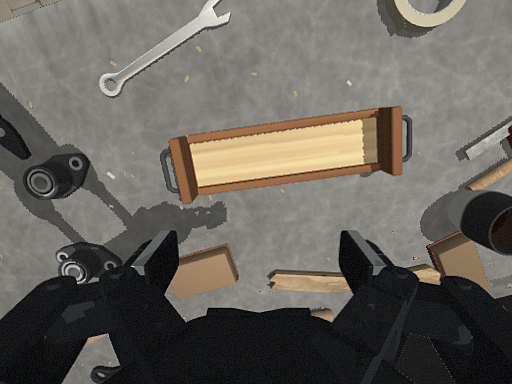

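The wrist view shows the tray whole. The left end board's outer corners are at about (170,139) and (183,203), the right one's at (402,107) and (403,173). Part of the sanding block and housings are at lower left.

```bash
cat >> h.py <<'E'
from scipy.optimize import least_squares
def fit(c,local,px,x0):
    L=np.array(local,float)/1000
    def P(q):
        a=np.radians(q[2]);R=np.array([[np.cos(a),-np.sin(a),0],[np.sin(a),np.cos(a),0],[0,0,1]])
        return w2px(c,L@R.T+[q[0],q[1],0])
    r=least_squares(lambda q:(P(q)-np.array(px)).ravel(),x0,x_scale=[.01,.01,5],loss='soft_l1')
    print("fit",r.x.round(4),"res",(P(r.x)-np.array(px)).round(1).tolist()); return r.x
E
python3 - <<'E'
from h import *
import pickle
w=pickle.load(open("w1.pkl","rb"))
fit(w,[[-47,-158,62],[47,-158,62],[-47,158,62],[47,158,62],[-47,-143,62],[47,-143,62]],[[170,139],[183,203],[402,107],[403,173],[180,137],[197,200]],[.52,.22,0])
im=cv2.resize(w["image"][90:220,150:420,::-1],None,fx=2.9,fy=2.9,interpolation=cv2.INTER_CUBIC); cv2.imwrite("pics/w1c.png",im)
E
```

```text
fit [ 0.5213  0.2224 -8.4724] res [[-1.2, -0.8], [0.1, 1.0], [3.5, -1.6], [2.1, 2.0], [-0.3, -0.4], [-3.6, 2.6]]
```

View pics/w1c.png

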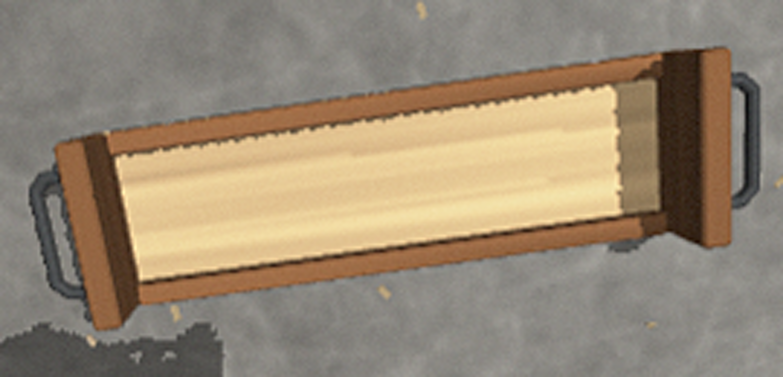

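```bash
python3 - <<'E'
from h import *
import pickle
w=pickle.load(open("w1.pkl","rb"))
p=np.array([[56,144],[94,328],[85,134],[122,320],[730,48],[730,245],[700,50],[703,246],[115,156],[140,282],[660,78],[660,212]])/2.9+[150,90]
fit(w,[[-47,-158,62],[47,-158,62],[-47,-143,62],[47,-143,62],[-47,158,62],[47,158,62],[-47,143,62],[47,143,62],[-35,-143,9],[35,-143,9],[-35,143,9],[35,143,9]],p,[.52,.22,0])
T=tcp();print(Ro.from_matrix(T[:3,:3]).as_euler('xyz',degrees=True))
E
```

```text
fit [ 0.5214  0.2204 -8.4144] res [[-1.9, -0.8], [-0.5, 1.4], [-1.0, 1.1], [0.1, 2.8], [2.2, -0.7], [2.0, 0.9], [1.1, 0.2], [0.6, 2.0], [0.0, -1.4], [0.1, -1.4], [-1.8, -0.3], [-0.7, -1.1]]
[ 1.79983809e+02 -3.18398483e-02  1.64006935e+02]
```

```bash
python3 - <<'E'
from h import *
c=shot("scene"); k=.64
for n,p,z in(("A",[[342,320],[392,328]],.014),("B",[[440,285],[430,318]],.014),("C",[[476,330],[510,366]],.05)):
    P=px2w(c,np.array(p)*k,z); d=P[1]-P[0]; print(n,P.round(3).tolist(),P.mean(0).round(3),np.degrees(np.arctan2(d[1],d[0])).round(),np.linalg.norm(d).round(3))
for n,t in(("A",(.458,-.139)),("B",(.61,-.157)),("C",(.544,-.373))):
    im=None
a=c["image"][150:260,210:340,::-1]; cv2.imwrite("pics/s1.png",cv2.resize(a,None,fx=5,fy=5,interpolation=cv2.INTER_CUBIC))
E
```

```text
A [[0.422, -0.111, 0.014], [0.478, -0.192, 0.014]] [ 0.45  -0.152  0.014] -55.0 0.098
B [[0.666, -0.126, 0.014], [0.558, -0.21, 0.014]] [ 0.612 -0.168  0.014] -142.0 0.137
C [[0.551, -0.332, 0.05], [0.516, -0.438, 0.05]] [ 0.534 -0.385  0.05 ] -109.0 0.112
```

View pics/s1.png

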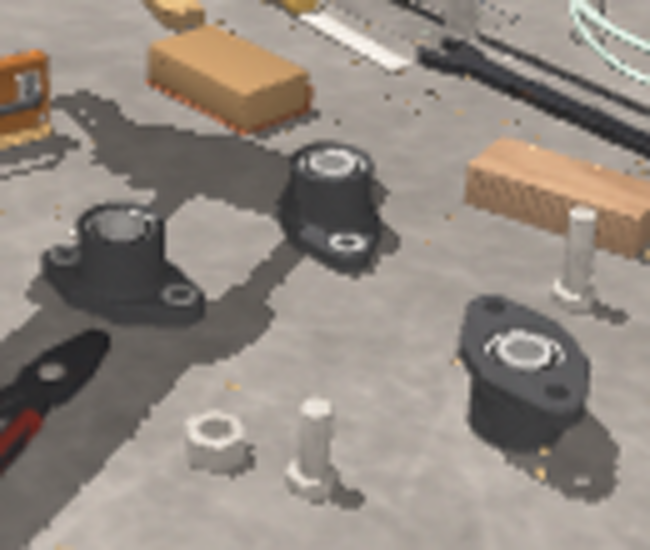

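The crop shows housing A with lugs at (65,254) and (180,294), B with its front lug at (347,242), and C upside down with lug holes at (492,308) and (560,390).

```bash
python3 - <<'E'
from h import *
go(.458,-.139,.25,125)
E
```

```text
shift cm [ -2.91 -32.5    5.02] rot [ 0.  -0.  39.1]
```

Emit:
carry_out(fingers=[8.5,8.5,8.5,8.5,8.5,8.5,8.5,8.5,8.5], delta_pos=[[-0.32,-3.61,0],[-0.32,-3.61,0],[-0.32,-3.61,0],[-0.32,-3.61,0],[-0.32,-3.61,0],[-0.32,-3.61,0],[-0.32,-3.61,0],[-0.32,-3.61,0],[-0.32,-3.61,0]], rot=[[0,0,0],[0,0,0],[0,0,0],[0,0,0],[0,0,0],[0,0,0],[0,0,0],[0,0,0],[0,0,0]])

```text
time: 3.37
eef_pos: [0.4575, -0.1399, 0.3007]
orientation: [180.0, 0.1, 164.1]
ft_force: [1.1, -0.7, 0.6]
width: 0.0853
grasp_force: 0.0
```

Emit:
carry_out(fingers=[8.5,8.5,8.5,8.5,8.5,8.5,8.5], delta_pos=[[0,0,0.84],[0,0,0.84],[0,0,0.84],[0,0,0.84],[0,0,0.84],[0,0,0.84],[0,0,0]], rot=[[0,0,6.5],[0,0,6.5],[0,0,6.5],[0,0,6.5],[0,0,6.5],[0,0,6.5],[0,0,0]])

```text
time: 3.95
eef_pos: [0.457, -0.1381, 0.2481]
orientation: [-179.9, -0.2, 124.9]
ft_force: [-0.4, 1.0, 0.0]
width: 0.0853
grasp_force: 0.0
```

```bash
python3 - <<'E'
from h import *
w=shot("wrist"); print(tcp().round(3)[:,3])
cv2.imwrite("pics/w2.png",cv2.resize(w["image"][:,:,::-1],(800,600)))
print([(np.round(d["at"],3).tolist(),round(d["conf"],2)) for d in env.landmark_of(w,"housing_a")])
import pickle; pickle.dump(w,open("w2.pkl","wb"))
E
```

```text
[ 0.457 -0.138  0.249  1.   ]
[([0.606, -0.16, 0.003], 0.64), ([0.54, -0.374, 0.002], 0.57), ([0.452, -0.136, -0.0], 0.56)]
```

View pics/w2.png

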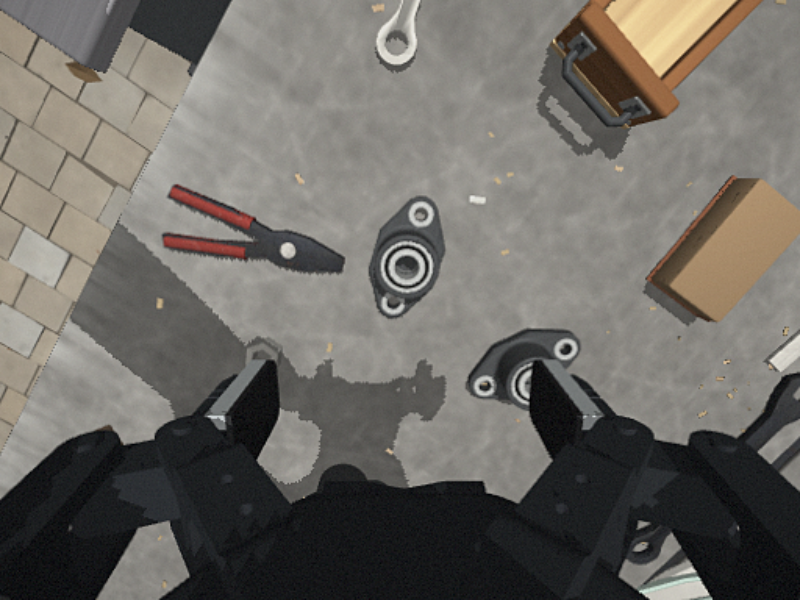

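In this view, A has lugs at (422,214) and (393,304) and its hub top at (407,265). B has lugs at (566,349) and (484,385).

```bash
python3 - <<'E'
from h import *
import pickle
w=pickle.load(open("w2.pkl","rb"));k=.64
for n,p in(("A",[[422,214],[393,304]]),("B",[[566,349],[484,385]])):
    P=px2w(w,np.array(p)*k,.014); d=P[1]-P[0]; print(n,P.mean(0).round(4),np.degrees(np.arctan2(d[1],d[0])).round(1),np.linalg.norm(d).round(3))
print("hubA",px2w(w,[[407*k,265*k]],.05).round(4))
x,y=px2w(w,np.array([[422,214],[393,304]])*k,.014).mean(0)[:2]
T=tcp()
go(x,y,.034,113)
E
```

```text
A [ 0.459  -0.1374  0.014 ] -72.5 0.084
B [ 0.6076 -0.1573  0.014 ] -118.7 0.083
hubA [[ 0.4572 -0.1353  0.05  ]]
shift cm [ 0.03  0.17 21.58] rot [-0.  -0.  12.3]
```

Emit:
carry_out(fingers=[6.8,6.8,6.8,6.8,6.8,6.8,6.8,6.8,6.8,6.8], delta_pos=[[0.05,0.17,2],[0,0,2],[0,0,2],[0,0,3],[0,0,3],[0,0,3],[0,0,3],[0,0,1.8],[0,0,1.2],[0,0,0.7]], rot=[[0,0,5.8],[0,0,5.8],[0,0,5.8],[0,0,0],[0,0,0],[0,0,0],[0,0,0],[0,0,0],[0,0,0],[0,0,0]])

```text
time: 4.88
eef_pos: [0.4586, -0.1377, 0.0316]
orientation: [-179.9, -0.1, 107.8]
ft_force: [-1.0, 0.3, 1.4]
width: 0.0677
grasp_force: 0.0
```

Emit:
carry_out(fingers=[6.8,4.5,4.5,4.5,4.5,4.5,4.5], delta_pos=[[0,0,0],[0,0,0],[0,0,0],[0,0,0],[0,0,0],[0,0,0],[0,0,0]], rot=[[0,0,0],[0,0,0],[0,0,0],[0,0,0],[0,0,0],[0,0,0],[0,0,0]], squeeze=60)

```text
time: 5.47
eef_pos: [0.4605, -0.1389, 0.0344]
orientation: [179.9, 0.1, 107.6]
ft_force: [-0.4, 0.6, 7.1]
width: 0.0505
grasp_force: 64.1
```

Emit:
carry_out(fingers=[6.5,6.5,6.5,6.5,4.5,4.5,4.5,4.5,4.5,4.5], delta_pos=[[0,0,0],[0,0,0],[0,0,-0.4],[0,0,-0.4],[0,0,0],[0,0,0],[0,0,0],[0,0,0],[0,0,0],[0,0,0]], rot=[[0,0,0],[0,0,0],[0,0,0],[0,0,0],[0,0,0],[0,0,0],[0,0,0],[0,0,0],[0,0,0],[0,0,0]])

```text
time: 6.3
eef_pos: [0.4602, -0.1387, 0.0422]
orientation: [179.9, 0.1, 107.6]
ft_force: [-1.2, 1.7, 7.9]
width: 0.0497
grasp_force: 61.5
```

```bash
python3 - <<'E'
from h import *
s=env.get_state();print({k:np.round(s[k],4).tolist() for k in("eef_pos","ft_force","ft_torque","width","grasp_force","joints")})
go(.5338,.304,.15,81.6)
E
```

```text
{'eef_pos': [0.4602, -0.1387, 0.0422], 'ft_force': [-1.2377, 1.7206, 7.9452], 'ft_torque': [0.228, 0.1562, -0.012], 'width': 0.0497, 'grasp_force': 61.458, 'joints': [-19.7516, 6.8113, 125.3755, 0.026, 47.7017, -37.3227]}
shift cm [ 39.97  20.39 -10.78] rot [ 0.1  0.  26. ]
```

Emit:
carry_out(fingers=[4.5,4.5,4.5,4.5,4.5,4.5,4.5,4.5,4.5,4.5], delta_pos=[[0,0,-2],[0,0,-3],[0,0,-4],[0.8,0.4,-2.5],[2,1,0],[3.3,1.7,0],[3.6,1.8,0],[3.6,1.8,0],[3.6,1.8,0],[3.6,1.8,0]], rot=[[0,0,0],[0,0,0],[0,0,0],[0,0,0],[0,0,0],[0,0,0],[0,0,0],[0,0,0],[0,0,0],[0,0,0]])

```text
time: 7.13
eef_pos: [0.4941, 0.0897, 0.1547]
orientation: [-179.9, -0.0, 107.5]
ft_force: [0.5, -1.9, -4.6]
width: 0.0498
grasp_force: 65.2
```

Emit:
carry_out(fingers=[4.5,4.5,4.5,4.5,4.5,4.5,4.5,4.5,4.5,4.5], delta_pos=[[3.6,1.8,0],[3.6,1.8,0],[3.6,1.8,0],[3.6,1.8,0],[3,1.6,0],[2,1.2,0],[0,0,0],[0,0,0],[0,0,0],[0,0,0]], rot=[[0,0,0],[0,0,0],[0,0,0],[0,0,0],[0,0,3],[0,0,5],[0,0,6],[0,0,6],[0,0,4],[0,0,2]])

```text
time: 7.97
eef_pos: [0.532, 0.3026, 0.1537]
orientation: [-179.8, 0.1, 81.4]
ft_force: [0.8, -0.1, -4.0]
width: 0.0499
grasp_force: 65.1
```

```bash
python3 - <<'E'
from h import *
s=env.get_state();print({k:np.round(s[k],4).tolist() for k in("eef_pos","orientation","ft_force","width","grasp_force")})
w=shot("wrist"); cv2.imwrite("pics/w3.png",cv2.resize(w["image"][:,:,::-1],(800,600)))
go(.5335,.3025,.16,81.6)
import pickle; pickle.dump(w,open("w3.pkl","wb"))
E
```

```text
{'eef_pos': [0.532, 0.3026, 0.1537], 'orientation': [-179.8214, 0.1345, 81.4205], 'ft_force': [0.7508, -0.058, -3.9841], 'width': 0.0499, 'grasp_force': 65.0799}
shift cm [ 0.02  0.14 -0.61] rot [-0.2  0.1 -0.2]
```

View pics/w3.png

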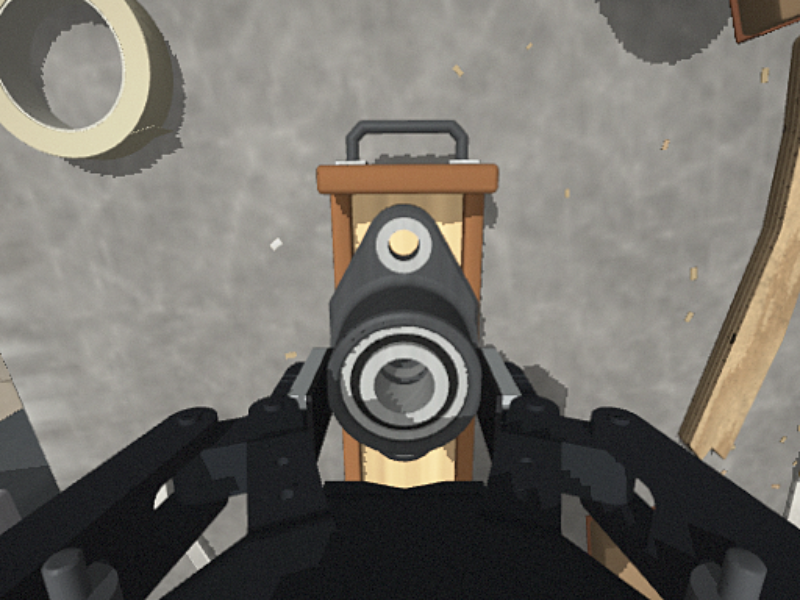

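The view shows A held straight over the tray. The hub top is at (404,385), the lug at (404,244) and the flange tip at (404,205). The end board's top inner edge is at row 193, spanning columns 318 to 498.

```bash
python3 - <<'E'
from h import *
import pickle
w=pickle.load(open("w3.pkl","rb"));k=.64;z=.1537
T=np.linalg.inv(tcp())
def rel(p,zz): return ((T@np.r_[px2w(w,np.array([p])*k,zz)[0],1])[:3]*1000).round(1)
print("hub",rel([404,385],z+.008),"lug",rel([404,244],z-.028),"tip",rel([404,205],z-.028))
print("endinner",rel([318,193],.062),rel([498,193],.062),"outer",rel([318,165],.062),rel([498,165],.062))
print("floor edges",rel([352,250],.009),rel([463,250],.009),"side out",rel([332,230],.023),rel([484,230],.023))
E
```

```text
hub [ 2.8 -0.4 -7.8] lug [42.7 -0.5 28.1] tip [57.1 -0.5 28. ]
endinner [ 59.5 -44.5  91.9] [59.7 47.6 91.6] outer [ 73.2 -43.8  91.8] [73.4 46.8 91.6]
floor edges [ 21.5 -34.5 144.9] [ 21.7  38.3 144.7] side out [ 36.2 -44.7 130.9] [ 36.4  48.7 130.6]
```

Emit:
carry_out(fingers=[4.5,4.5,4.5,4.5,4.5,4.5,4.5,4.5,4.5,4.5], delta_pos=[[-0.1,0.2,0],[0,0,1.5],[0,0,2.5],[0,0,2.5],[0,0,1.5],[0,0,0.8],[0,0,0.6],[0,0,0.3],[0,0,0],[0,0,0]], rot=[[0,0,0],[0,0,0],[0,0,0],[0,0,0],[0,0,0],[0,0,0],[0,0,0],[0,0,0],[0,0,0],[0,0,0]])

```text
time: 8.85
eef_pos: [0.5361, 0.302, 0.06]
orientation: [179.9, -0.1, 81.6]
ft_force: [0.5, 0.5, -5.1]
width: 0.0496
grasp_force: 65.1
```

Emit:
carry_out(fingers=[4.5,4.5,4.5,4.5], delta_pos=[[0,0,0.2],[0,0,0.2],[0,0,0.1],[0,0,0]], rot=[[0,0,0],[0,0,0],[0,0,0],[0,0,0]])

```text
time: 9.18
eef_pos: [0.5352, 0.3016, 0.054]
orientation: [180.0, -0.0, 81.6]
ft_force: [0.3, 0.6, -4.4]
width: 0.0499
grasp_force: 65.1
```

Emit:
carry_out(fingers=[4.5,4.5,4.5,4.5], delta_pos=[[0,0,0.2],[0,0,0.15],[0,0,0.1],[0,0,0]], rot=[[0,0,0],[0,0,0],[0,0,0],[0,0,0]])

```text
time: 9.52
eef_pos: [0.5355, 0.3019, 0.0513]
orientation: [180.0, -0.0, 81.6]
ft_force: [-4.4, -2.7, 6.8]
width: 0.0502
grasp_force: 66.3
```

Emit:
carry_out(fingers=[4.5,4.5,4.5,4.5,4.5], delta_pos=[[0.1,0,-0.05],[0.1,0,0],[0.1,0,0],[0.1,0,0],[0,0,0]], rot=[[0,0,0],[0,0,0],[0,0,0],[0,0,0],[0,0,0]])

```text
time: 9.93
eef_pos: [0.5362, 0.3042, 0.0514]
orientation: [180.0, 0.1, 81.6]
ft_force: [-1.9, -7.1, 6.1]
width: 0.0498
grasp_force: 66.0
```

Emit:
carry_out(fingers=[4.5,4.5,4.5], delta_pos=[[0.1,0,0],[0.1,0,0],[0,0,0]], rot=[[0,0,0],[0,0,0],[0,0,0]])

```text
time: 10.18
eef_pos: [0.5363, 0.3044, 0.0514]
orientation: [180.0, 0.3, 81.6]
ft_force: [-3.2, -13.1, 7.7]
width: 0.0497
grasp_force: 66.3
```

Emit:
carry_out(fingers=[4.5,4.5,6.8,6.8,6.8,6.8,6.8,6.8,6.8,6.8], delta_pos=[[-0.2,0,0],[-0.1,0,0],[0,0,0],[0,0,0],[0,0,0],[0,0,-0.5],[0,0,-2],[0,0,-4],[0,0,-4],[0,0,-4]], rot=[[0,0,0],[0,0,0],[0,0,0],[0,0,0],[0,0,0],[0,0,0],[0,0,0],[0,0,0],[0,0,0],[0,0,0]])

```text
time: 11.02
eef_pos: [0.5351, 0.3047, 0.1961]
orientation: [-179.9, 0.0, 81.6]
ft_force: [0.3, 1.1, 0.3]
width: 0.0683
grasp_force: 0.0
```

```bash
python3 - <<'E'
from h import *
print(tcp()[:3,3].round(3), env.get_state()["joints"])
w=shot("wrist"); print([(np.round(d["at"],3).tolist(),round(d["conf"],2)) for d in env.landmark_of(w,"housing_a")])
go(.6076,-.1573,.2,61.3)
E
```

```text
[0.535 0.305 0.196] [2.73322017e+01 1.06736265e+01 1.02282296e+02 9.74915933e-03
 6.71047742e+01 3.57431914e+01]
[]
shift cm [-45.01  13.42   0.22] rot [ 0.7 -0.7 20.3]
```

Emit:
carry_out(fingers=[6.8,6.8,6.8,6.8,6.8,6.8,6.8,6.8,6.8,6.8], delta_pos=[[-3,0.9,0],[-3.6,1.07,0],[-3.6,1.07,0],[-3.6,1.07,0],[-3.6,1.07,0],[-3.6,1.07,0],[-3.6,1.07,0],[-3.6,1.07,0],[-3.6,1.07,0],[-3.6,1.07,0]], rot=[[0,0,0],[0,0,0],[0,0,0],[0,0,0],[0,0,0],[0,0,0],[0,0,0],[0,0,0],[0,0,0],[0,0,0]])

```text
time: 11.95
eef_pos: [0.588, -0.0626, 0.1949]
orientation: [180.0, -0.0, 81.6]
ft_force: [0.5, 0.3, 0.9]
width: 0.068
grasp_force: 0.0
```

Emit:
carry_out(fingers=[6.8,6.8,6.8,6.8,6.8,6.8,6.8], delta_pos=[[-3.6,1.07,0],[-3.6,1.07,0],[-2.4,0.75,0],[0,0,0],[0,0,0],[0,0,0],[0,0,0]], rot=[[0,0,0],[0,0,0],[0,0,0],[0,0,6.8],[0,0,6.8],[0,0,6.7],[0,0,0]])

```text
time: 12.53
eef_pos: [0.6025, -0.1604, 0.1946]
orientation: [-180.0, -0.0, 61.1]
ft_force: [-1.0, -0.5, 0.1]
width: 0.0679
grasp_force: 0.0
```

```bash
python3 - <<'E'
from h import *
print(tcp()[:3,3].round(4))
w=shot("wrist"); cv2.imwrite("pics/w4.png",cv2.resize(w["image"][:,:,::-1],(800,600)))
print([(np.round(d["at"],3).tolist(),round(d["conf"],2)) for d in env.landmark_of(w,"housing_b")])
import pickle; pickle.dump(w,open("w4.pkl","wb"))
E
```

```text
[ 0.6025 -0.1604  0.1946]
[([0.609, -0.156, -0.003], 0.73), ([0.543, -0.373, 0.003], 0.62)]
```

View pics/w4.png

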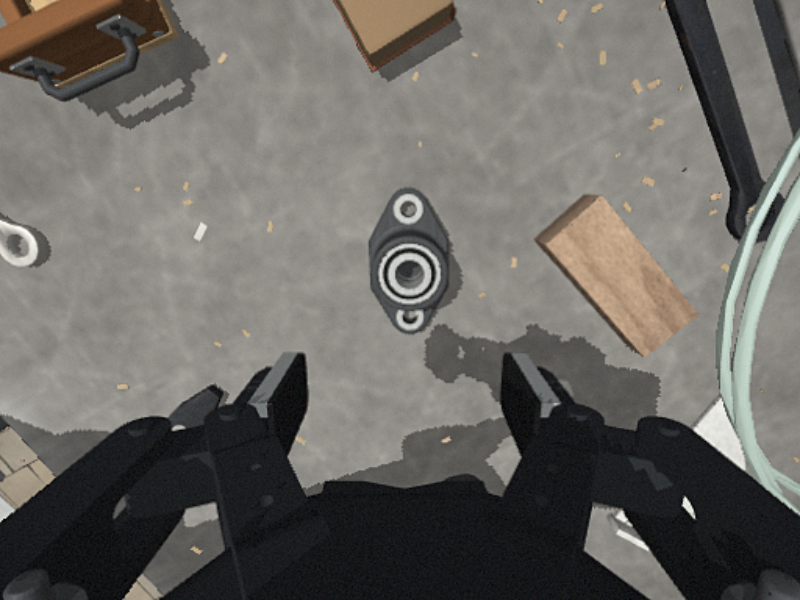

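B is seen squarely: lugs at (409,209) and (410,317), hub top at (409,273). Its long axis runs along tool x.

```bash
python3 - <<'E'
from h import *
import pickle
w=pickle.load(open("w4.pkl","rb"));k=.64
T=np.linalg.inv(tcp())
P=px2w(w,np.array([[409,209],[410,317],[404,385]])*k,.014);H=px2w(w,np.array([[409,273]])*k,.05)
for p in(P[0],P[1],P[:2].mean(0),H[0]): print(p.round(4),((T@np.r_[p,1])[:3]*100).round(2))
E
```

```text
[ 0.6275 -0.1224  0.014 ] [ 4.51  0.4  18.07]
[ 0.5888 -0.1947  0.014 ] [-3.7   0.45 18.07]
[ 0.6081 -0.1585  0.014 ] [ 0.4   0.42 18.07]
[ 0.6082 -0.1568  0.05  ] [ 0.56  0.34 14.47]
```

Emit:
carry_out(fingers=[6.8,6.8,6.8,6.8,6.8,6.8,6.8,6.8], delta_pos=[[0.4,0.4,1.5],[0,0,3],[0,0,3.5],[0,0,3],[0,0,2.5],[0,0,1.3],[0,0,0.7],[0,0,0]], rot=[[0,0,0],[0,0,0],[0,0,0],[0,0,0],[0,0,0],[0,0,0],[0,0,0],[0,0,0]])

```text
time: 13.3
eef_pos: [0.6067, -0.158, 0.0377]
orientation: [-179.8, 0.0, 61.3]
ft_force: [0.7, 0.2, 0.1]
width: 0.0681
grasp_force: 0.0
```

Emit:
carry_out(fingers=[4.5,4.5,4.5,4.5,4.5,4.5], delta_pos=[[0,0,0],[0,0,0],[0,0,0],[0,0,0],[0,0,0],[0,0,0]], rot=[[0,0,0],[0,0,0],[0,0,0],[0,0,0],[0,0,0],[0,0,0]])

```text
time: 13.8
eef_pos: [0.6095, -0.1591, 0.0418]
orientation: [179.8, -0.1, 61.3]
ft_force: [0.3, 0.4, 6.5]
width: 0.0498
grasp_force: 63.6
```

```bash
python3 - <<'E'
from h import *
T=tcp();print((np.linalg.inv(T)@[.6081,-.1585,.0,1])[:3]*1000)
u=np.array([.1463,.9892]); t=np.array([.5214,.2204])-.081*u+ .002*np.array([.989,-.146]); print(t)
go(t[0],t[1],.15,81.6)
E
```

```text
[-0.20932895 -1.60805373 41.84079505]
[0.5115277 0.1399828]
shift cm [ 21.52 -22.92 -10.88] rot [  0.2  -0.  -20.3]
```

Emit:
carry_out(fingers=[4.5,4.5,4.5,4.5,4.5,4.5,4.5,4.5,4.5,4.5], delta_pos=[[0,0,-2],[0,0,-3],[0,0,-3.5],[0.6,-0.6,-2.5],[1.9,-2,0],[2.5,-2.7,0],[2.6,-2.8,0],[2.6,-2.8,0],[2.6,-2.8,0],[2.6,-2.8,0]], rot=[[0,0,0],[0,0,0],[0,0,0],[0,0,0],[0,0,0],[0,0,0],[0,0,0],[0,0,0],[0,0,0],[0,0,0]])

```text
time: 14.63
eef_pos: [0.5353, 0.057, 0.1488]
orientation: [-179.9, 0.1, 61.2]
ft_force: [0.1, 0.6, -3.4]
width: 0.0499
grasp_force: 63.9
```

Emit:
carry_out(fingers=[4.5,4.5,4.5,4.5,4.5,4.5,4.5], delta_pos=[[2.6,-2.8,0],[2.2,-2.4,0],[1.0,-1.1,0],[0,0,0],[0,0,0],[0,0,0],[0,0,0]], rot=[[0,0,0],[0,0,0],[0,0,-3],[0,0,-6],[0,0,-6],[0,0,-5.3],[0,0,0]])

```text
time: 15.22
eef_pos: [0.5087, 0.1369, 0.1489]
orientation: [-179.9, 0.0, 81.7]
ft_force: [0.4, -0.3, -2.9]
width: 0.0499
grasp_force: 63.8
```

```bash
python3 - <<'E'
from h import *
s=env.get_state();print({k:np.round(s[k],4).tolist() for k in("eef_pos","orientation","ft_force","width","grasp_force")})
w=shot("wrist"); cv2.imwrite("pics/w5.png",cv2.resize(w["image"][:,:,::-1],(800,600)))
go(.511,.137,.15,81.6)
import pickle; pickle.dump(w,open("w5.pkl","wb"))
E
```

```text
{'eef_pos': [0.5087, 0.1369, 0.1489], 'orientation': [-179.8956, 0.0487, 81.7372], 'ft_force': [0.3544, -0.2629, -2.9297], 'width': 0.0499, 'grasp_force': 63.7829}
shift cm [ 0.06  0.21 -0.1 ] rot [-0.1  0.  -0.1]
```

View pics/w5.png

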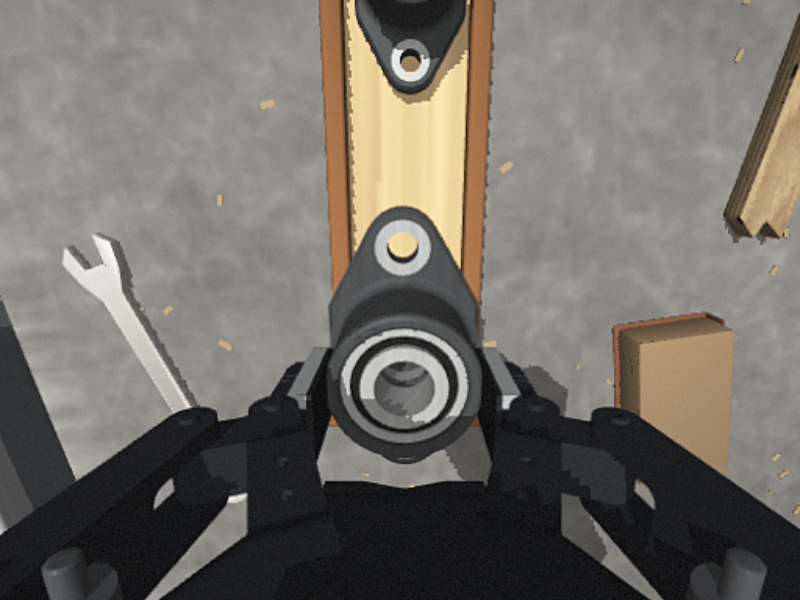

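The picture shows A seated at the far end (lug at (410,62), tip at row 93). B is held straight, with its hub at (404,386), its lug at (403,245) and its tip at row 207.

```bash
python3 - <<'E'
from h import *
import pickle
w=pickle.load(open("w5.pkl","rb"));k=.64;z=tcp()[2,3]
T=np.linalg.inv(tcp())
def rel(p,zz):
    q=px2w(w,np.array([p])*k,zz)[0]; d=q[:2]-[.5214,.2204]
    return ((T@np.r_[q,1])[:3]*1000).round(1),"tray",np.round([d@[.9892,-.1463]*1000,d@[.1463,.9892]*1000],1)
print("hub",rel([404,386],z+.008),"lug",rel([403,245],z-.028),"tip",rel([404,207],z-.028))
print("A lug",rel([410,62],.023),"tip",rel([410,93],.023))
print("side out",rel([326,150],.023),rel([484,150],.023),rel([332,250],.023),rel([482,250],.023))
E
```

```text
hub (array([ 2.6, -0.6, -8. ]), 'tray', array([ -0.7, -82. ])) lug (array([42.4, -1.2, 28. ]), 'tray', array([ -1.3, -42.2])) tip (array([56.4, -0.9, 28. ]), 'tray', array([ -1. , -28.2]))
A lug (array([128.6,   2. , 125.9]), 'tray', array([ 1.9, 43.9])) tip (array([112.9,   2.2, 125.9]), 'tray', array([ 2. , 28.2]))
side out (array([ 82.5, -45.9, 126. ]), 'tray', array([-46.1,  -2.1])) (array([ 83. ,  45. , 125.8]), 'tray', array([44.8, -1.8])) (array([ 24.4, -44.6, 126. ]), 'tray', array([-45. , -60.2])) (array([ 25. ,  47. , 125.9]), 'tray', array([ 46.7, -59.8]))
```

Emit:
carry_out(fingers=[4.5,4.5,4.5,4.5,4.5,4.5,4.5,4.5,4.5,4.5], delta_pos=[[0,0.17,0],[0,0,1.5],[0,0,2.5],[0,0,2.2],[0,0,1.4],[0,0,0.8],[0,0,0.6],[0,0,0.3],[0,0,0.1],[0,0,0]], rot=[[0,0,0],[0,0,0],[0,0,0],[0,0,0],[0,0,0],[0,0,0],[0,0,0],[0,0,0],[0,0,0],[0,0,0]])

```text
time: 16.1
eef_pos: [0.5122, 0.1367, 0.0565]
orientation: [179.9, -0.0, 81.5]
ft_force: [0.1, -0.4, -3.6]
width: 0.0496
grasp_force: 63.8
```

Emit:
carry_out(fingers=[4.5,4.5,4.5,4.5], delta_pos=[[0,0,0.15],[0,0,0.15],[0,0,0],[0,0,0]], rot=[[0,0,0],[0,0,0],[0,0,0],[0,0,0]])

```text
time: 16.43
eef_pos: [0.5117, 0.1367, 0.0532]
orientation: [180.0, -0.0, 81.6]
ft_force: [-0.8, 0.3, -4.6]
width: 0.0498
grasp_force: 63.8
```

Emit:
carry_out(fingers=[4.5,4.5,4.5,4.5], delta_pos=[[0,0,0.15],[0,0,0.15],[0,0,0.1],[0,0,0]], rot=[[0,0,0],[0,0,0],[0,0,0],[0,0,0]])

```text
time: 16.77
eef_pos: [0.5119, 0.1367, 0.0508]
orientation: [180.0, -0.0, 81.6]
ft_force: [-5.4, -1.0, 9.6]
width: 0.05
grasp_force: 65.4
```

Emit:
carry_out(fingers=[4.5,4.5,4.5,4.5,4.5], delta_pos=[[-0.1,0,-0.05],[-0.1,0,0],[-0.1,0,0],[-0.1,0,0],[0,0,0]], rot=[[0,0,0],[0,0,0],[0,0,0],[0,0,0],[0,0,0]])

```text
time: 17.18
eef_pos: [0.5126, 0.1338, 0.0508]
orientation: [179.8, -0.2, 81.5]
ft_force: [-0.0, 5.6, 4.3]
width: 0.0499
grasp_force: 64.6
```

Emit:
carry_out(fingers=[4.5,4.5,4.5,4.5], delta_pos=[[-0.1,0,0],[-0.1,0,0],[0,0,0],[0,0,0]], rot=[[0,0,0],[0,0,0],[0,0,0],[0,0,0]])

```text
time: 17.52
eef_pos: [0.5126, 0.1319, 0.0508]
orientation: [179.8, -0.2, 81.5]
ft_force: [0.3, 6.0, 4.1]
width: 0.0499
grasp_force: 64.6
```

Still sliding under friction only; I'll go on until it touches.

Emit:
carry_out(fingers=[4.5,4.5,4.5,4.5], delta_pos=[[-0.1,0,0],[-0.1,0,0],[0,0,0],[0,0,0]], rot=[[0,0,0],[0,0,0],[0,0,0],[0,0,0]])

```text
time: 17.85
eef_pos: [0.5126, 0.1315, 0.0511]
orientation: [179.8, -0.3, 81.5]
ft_force: [0.9, 11.6, 4.9]
width: 0.0497
grasp_force: 64.6
```

Emit:
carry_out(fingers=[4.5,4.5,6.8,6.8,6.8,6.8,6.8,6.8,6.8,6.8], delta_pos=[[0.2,0,0],[0.1,0,0],[0,0,0],[0,0,0],[0,0,0],[0,0,-0.5],[0,0,-2],[0,0,-4],[0,0,-4],[0,0,-4]], rot=[[0,0,0],[0,0,0],[0,0,0],[0,0,0],[0,0,0],[0,0,0],[0,0,0],[0,0,0],[0,0,0],[0,0,0]])

```text
time: 18.68
eef_pos: [0.5098, 0.1312, 0.1954]
orientation: [-179.9, 0.1, 81.6]
ft_force: [1.2, -0.6, -0.4]
width: 0.068
grasp_force: 0.0
```

```bash
python3 - <<'E'
from h import *
c=shot("scene")
# lug holes of C from crop s1
P=px2w(c,np.array([[492,308],[560,390]])/5+[210,150],.05); d=P[1]-P[0]; print(P.mean(0),np.degrees(np.arctan2(d[1],d[0])),np.linalg.norm(d))
print(tcp()[:3,3]); go(.542,-.373,.2,71)
E
```

```text
[ 0.54284017 -0.37637561  0.05      ] -112.22637128120303 0.07988459819424576
[0.51538444 0.13246226 0.20543075]
shift cm [-49.61  10.04   0.45] rot [ 0.7 -0.3 10.6]
```

Emit:
carry_out(fingers=[7,8.4,8.4,8.4,8.4,8.4,8.4,8.4,8.4,8.4], delta_pos=[[-2.5,0.5,0],[-3.6,0.72,0],[-3.6,0.72,0],[-3.6,0.72,0],[-3.6,0.72,0],[-3.6,0.72,0],[-3.6,0.72,0],[-3.6,0.72,0],[-3.6,0.72,0],[-3.6,0.72,0]], rot=[[0,0,0],[0,0,0],[0,0,0],[0,0,0],[0,0,0],[0,0,0],[0,0,0],[0,0,0],[0,0,0],[0,0,0]])

```text
time: 19.57
eef_pos: [0.5281, -0.2258, 0.1943]
orientation: [-180.0, 0.0, 81.5]
ft_force: [0.8, 0.4, -0.4]
width: 0.0845
grasp_force: 0.0
```

Emit:
carry_out(fingers=[8.4,8.4,8.4,8.4,8.4,8.4,8.4], delta_pos=[[-3.6,0.72,0],[-3.6,0.72,0],[-3.6,0.72,0],[-3.1,0.7,0],[0,0,0],[0,0,0],[0,0,0]], rot=[[0,0,0],[0,0,0],[0,0,0],[0,0,0],[0,0,6.8],[0,0,6.8],[0,0,0]])

```text
time: 20.15
eef_pos: [0.5359, -0.3665, 0.1938]
orientation: [-179.9, -0.0, 67.7]
ft_force: [-0.5, -1.0, -0.4]
width: 0.0842
grasp_force: 0.0
```

```bash
python3 - <<'E'
from h import *
print(tcp()[:3,3].round(4))
w=shot("wrist"); 
print([(np.round(d["at"],3).tolist(),round(d["conf"],2)) for d in env.landmark_of(w,"housing_c")])
cv2.imwrite("pics/w6.png",cv2.resize(w["image"][60:300,100:420,::-1],(800,600),interpolation=cv2.INTER_CUBIC))
import pickle; pickle.dump(w,open("w6.pkl","wb"))
# hough circles / blob numbers
g=cv2.cvtColor(w["image"],cv2.COLOR_RGB2GRAY)
q=w2px(w,[[.5428,-.3755,.05],[.526,-.414,.05],[.56,-.337,.05]]);print(q.round(0).tolist(),[int(g[int(b),int(a)]) for a,b in q])
E
```

```text
[ 0.5359 -0.3665  0.1938]
[([0.505, -0.594, 0.003], 0.8), ([0.546, -0.373, 0.002], 0.79)]
[[268.0, 186.0], [267.0, 223.0], [270.0, 145.0]] [89, 30, 85]
```

View pics/w6.png

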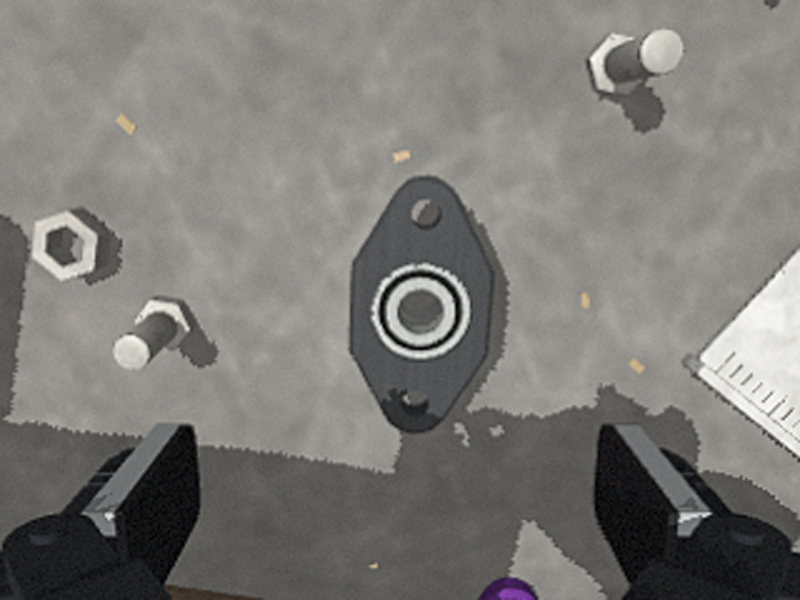

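C is in view: lug holes at (426,212) and (412,402), flange tips at (427,176) and (413,433), flats at columns 350 and 493. The scale is 2.5 px per image pixel, offset (100,60).

```bash
python3 - <<'E'
from h import *
import pickle
w=pickle.load(open("w6.pkl","rb"))
T=np.linalg.inv(tcp())
P=px2w(w,np.array([[426,212],[412,402],[427,176],[413,433],[351,308],[493,300],[421,311]])/2.5+[100,60],.05)
for p in P: print(p.round(4),((T@np.r_[p,1])[:3]*100).round(2))
for a,b in((0,1),(2,3)):
    d=P[b]-P[a];print(P[[a,b]].mean(0).round(4),np.degrees(np.arctan2(d[1],d[0])).round(1),np.linalg.norm(d).round(4))
m=P[6]
go(m[0],m[1],.036,67.5)
E
```

```text
[ 0.5607 -0.3367  0.05  ] [ 3.59  1.21 14.4 ]
[ 0.525  -0.4105  0.05  ] [-4.6   0.65 14.4 ]
[ 0.5663 -0.3236  0.05  ] [ 5.01  1.24 14.4 ]
[ 0.52   -0.4242  0.05  ] [-6.06  0.69 14.4 ]
[ 0.5171 -0.3619  0.05  ] [-0.38 -1.9  14.4 ]
[ 0.5732 -0.381   0.05  ] [-0.07  4.02 14.4 ]
[ 0.5437 -0.3741  0.05  ] [-0.52  1.02 14.4 ]
[ 0.5429 -0.3736  0.05  ] -115.8 0.082
[ 0.5431 -0.3739  0.05  ] -114.7 0.1108
shift cm [-0.52  1.02 15.8 ] rot [-0.  -0.   0.6]
```

Emit:
carry_out(fingers=[8.4,8.4,8.4,8.4,8.4,8.4,8.4,8.4], delta_pos=[[-0.52,1.0,1],[0,0,3],[0,0,3.5],[0,0,3.2],[0,0,2.6],[0,0,1.4],[0,0,0.9],[0,0,0]], rot=[[0,0,3.2],[0,0,0],[0,0,0],[0,0,0],[0,0,0],[0,0,0],[0,0,0],[0,0,0]])

```text
time: 20.92
eef_pos: [0.5429, -0.3729, 0.0365]
orientation: [-179.8, -0.0, 64.9]
ft_force: [0.4, -0.5, -0.8]
width: 0.0839
grasp_force: 0.0
```

Emit:
carry_out(fingers=[5.2,5.2,5.2,5.2,5.2,5.2,5.2], delta_pos=[[0,0,0],[0,0,0],[0,0,0],[0,0,0],[0,0,0],[0,0,0],[0,0,0]], rot=[[0,0,0],[0,0,0],[0,0,0],[0,0,0],[0,0,0],[0,0,0],[0,0,0]])

```text
time: 21.5
eef_pos: [0.5456, -0.3753, 0.0413]
orientation: [179.7, 0.1, 64.8]
ft_force: [-0.6, 0.4, 6.0]
width: 0.0585
grasp_force: 67.3
```

```bash
python3 - <<'E'
from h import *
T=tcp();print((np.linalg.inv(T)@[.5432,-.3738,.0,1])[:3]*1000, env.get_state()["ft_force"])
t=np.array([.5214,.2204])-.001*np.array([.1463,.9892])+.0015*np.array([.989,-.146]); print(t)
go(t[0],t[1],.18,81.6)
E
```

```text
[ 0.37545096 -2.9555001  41.23822712] [-0.58259764  0.3580527   6.0102871 ]
[0.5227372 0.2191918]
shift cm [ 52.8  -27.33 -14.04] rot [  0.2   0.1 -16.8]
```

Emit:
carry_out(fingers=[5.2,5.2,5.2,5.2,5.2,5.2,5.2,5.2,5.2,5.2], delta_pos=[[0,0,-2],[0,0,-4],[0,0,-4],[0.6,-0.3,-4],[1.5,-0.8,0],[2.7,-1.4,0],[3.5,-1.81,0],[3.5,-1.81,0],[3.5,-1.81,0],[3.5,-1.81,0]], rot=[[0,0,0],[0,0,0],[0,0,0],[0,0,0],[0,0,0],[0,0,0],[0,0,0],[0,0,0],[0,0,0],[0,0,0]])

```text
time: 22.33
eef_pos: [0.535, -0.1606, 0.178]
orientation: [-180.0, -0.0, 64.7]
ft_force: [0.5, 0.3, -3.7]
width: 0.0584
grasp_force: 66.3
```

Emit:
carry_out(fingers=[5.2,5.2,5.2,5.2,5.2,5.2,5.2,5.2,5.2,5.2], delta_pos=[[3.5,-1.81,0],[3.5,-1.81,0],[3.5,-1.81,0],[3.5,-1.81,0],[3.5,-1.81,0],[3.5,-1.81,0],[3.5,-1.81,0],[3.5,-1.81,0],[3.5,-1.81,0],[2.5,-1.3,0]], rot=[[0,0,0],[0,0,0],[0,0,0],[0,0,0],[0,0,0],[0,0,0],[0,0,0],[0,0,0],[0,0,0],[0,0,0]])

```text
time: 23.17
eef_pos: [0.5207, 0.2233, 0.1782]
orientation: [-180.0, -0.1, 64.8]
ft_force: [0.3, -0.1, -2.5]
width: 0.0584
grasp_force: 66.2
```

Emit:
carry_out(fingers=[5.2,5.2,5.2,5.2,5.2,5.2,5.2], delta_pos=[[0,0,0],[0,0,0],[0,0,0],[0,0,0],[0,0,0],[0,0,0],[0,0,0]], rot=[[0,0,-3],[0,0,-5.5],[0,0,-5.5],[0,0,-2.8],[0,0,0],[0,0,0],[0,0,0]])

```text
time: 23.75
eef_pos: [0.5215, 0.22, 0.1782]
orientation: [-180.0, 0.0, 81.5]
ft_force: [-0.6, -0.1, -3.1]
width: 0.0584
grasp_force: 66.2
```

```bash
python3 - <<'E'
from h import *
s=env.get_state();print({k:np.round(s[k],4).tolist() for k in("eef_pos","orientation","ft_force","width","grasp_force")})
w=shot("wrist"); 
import pickle; pickle.dump(w,open("w7.pkl","wb"))
go(.5227,.2192,.18,81.6)
print([(np.round(d["at"],3).tolist(),round(d["conf"],2)) for d in env.landmark_of(w,"housing_c")])
# numeric: bright hub ring and lug of held C via Hough
g=cv2.cvtColor(w["image"],cv2.COLOR_RGB2GRAY)
print(cv2.HoughCircles(g,cv2.HOUGH_GRADIENT,1,12,param1=120,param2=22,minRadius=6,maxRadius=50))
for r in range(60,330,6): print(r,' '.join('%3d'%v for v in g[r,200:320:5]))
E
```

```text
{'eef_pos': [0.5215, 0.22, 0.1782], 'orientation': [-179.9868, 0.0061, 81.4882], 'ft_force': [-0.5634, -0.0842, -3.1339], 'width': 0.0584, 'grasp_force': 66.2479}
shift cm [-0.06  0.12 -0.17] rot [-0.   0.  -0.1]
[([0.514, 0.134, 0.009], 0.58), ([0.533, 0.305, 0.013], 0.55)]
[[[258.5 243.5  35.9]
  [258.5 102.5  36. ]
  [255.5  78.5  33.8]
  [273.5 107.5  31.6]
  [261.5  90.5  17.2]
  [268.5 251.5  29.4]
  [248.5 251.5  29.4]
  [249.5  91.5  27.2]
  [260.5 138.5  32.7]
  [260.5  48.5  10.9]
  [279.5  74.5  27.1]
  [246.5  57.5  25.7]
  [258.5 231.5  17.9]
  [258.5  63.5  21.6]
  [266.5 264.5  21.7]
  [259.5 119.5  21.6]
  [274.5  55.5  20.5]
  [286.5  64.5  20.4]
  [258.5 166.5  11.8]
  [191.5  90.5  49.4]
  [244.5 238.5  22.4]
  [274.5  85.5  19.4]
  [236.5 258.5  17.2]
  [274.5 120.5  16.1]
  [237.5  76.5  15.9]
  [254.5 264.5  20.2]
  [239.5  98.5  12.2]
  [260.5 152.5  24.5]
  [246.5 116.5  12.5]
  [394.5 309.5  20.1]]]
60 152 154 123 136 130 142 231 233  92  96  99  88  62  55  93  92  93 236 227 127 127 107 101 158
66 156 169 166 138 130 142 229 124  98  91  87  74  96 151  57 
[... 3630 characters left out ...]

288 142 150  55  47  52  53  53  58  54  49  56  44  45  48  54  51  48  58  48  53  55  51  66  85
294 143 144 133  54  53  56  49  57  56  52  56  57  53  54  59  55  54  53  51  52  52  44  90  90
300 148 149 139  85  48  55  53  50  51  55  51  51  59  54  55  53  56  54  49  52  41  89  92  88
306 153 146 144 146  41  49  56  51  53  54  53  43  54  52  50  56  50  57  53  53  78 100 210  90
312  36 142  19  20  24  22  30  20  29  24  22  25  27  26  19  21  30  23  24  25  28  24  56  95
318  31  25  21  22  22  27  21  25  19  26  35  20  15  16  19  26  28  27  27  30  30  21  25  33
324  35  22  26  19  26  23  13  24  28  24  12  22  24  24  17  26  17  23  26  19  14  25  17  23
```

```bash
python3 - <<'E'
from h import *
import pickle
w=pickle.load(open("w7.pkl","rb"));T0=tcp();z=T0[2,3];T=np.linalg.inv(T0)
def rel(p,zz): return ((T@np.r_[px2w(w,[p],zz)[0],1])[:3]*1000).round(1)
print("C lug",rel([258.5,170],z+.0087),"tip",rel([258.5,141],z+.0087),"ring",rel([258.5,249],z+.0087))
print("C flats",rel([199,225],z+.0087),rel([318,225],z+.0087))
print("A hub",rel([261,92],.059),"A inner lug?",rel([259,131],.023))
print("tray side out r60,162",rel([214,130],.023),rel([303,130],.023), "floor",rel([229,120],.009),rel([292,132],.009))
E
```

```text
C lug [41.7 -0.6 -8.7] tip [54.8 -0.6 -8.7] ring [ 1.8 -0.6 -8.7]
C flats [ 14.5 -29.4  -8.7] [14.6 28.2 -8.7]
A hub [ 85.5   1.6 119.3] A inner lug? [ 5.010e+01 -1.000e-01  1.553e+02]
tray side out r60,162 [ 51.1 -46.6 155.3] [ 51.1  45.4 155.3] floor [ 60.9 -32.3 169.3] [ 48.3  35.8 169.3]
```

Emit:
carry_out(fingers=[5.2,5.2,5.2,5.2,5.2,5.2,5.2,5.2,5.2,5.2], delta_pos=[[-0.13,0.13,0],[0,0,1.5],[0,0,3],[0,0,2],[0,0,1],[0,0,0.8],[0,0,0.8],[0,0,0.8],[0,0,0.5],[0,0,0]], rot=[[0,0,0],[0,0,0],[0,0,0],[0,0,0],[0,0,0],[0,0,0],[0,0,0],[0,0,0],[0,0,0],[0,0,0]])

```text
time: 24.68
eef_pos: [0.5225, 0.2185, 0.0737]
orientation: [-179.9, 0.0, 81.6]
ft_force: [-0.3, -0.0, -3.5]
width: 0.0582
grasp_force: 66.2
```

Emit:
carry_out(fingers=[5.2,5.2,5.2,5.2,5.2,5.2,5.2,5.2], delta_pos=[[0,0,0.5],[0,0,0.4],[0,0,0.4],[0,0,0.3],[0,0,0.3],[0,0,0],[0,0,0],[0,0,0]], rot=[[0,0,0],[0,0,0],[0,0,0],[0,0,0],[0,0,0],[0,0,0],[0,0,0],[0,0,0]])

```text
time: 25.35
eef_pos: [0.5229, 0.2186, 0.0555]
orientation: [180.0, -0.0, 81.6]
ft_force: [-0.3, -0.6, -3.1]
width: 0.0583
grasp_force: 66.2
```

Emit:
carry_out(fingers=[5.2,5.2,5.2,5.2,5.2], delta_pos=[[0,0,0.2],[0,0,0.15],[0,0,0.1],[0,0,0],[0,0,0]], rot=[[0,0,0],[0,0,0],[0,0,0],[0,0,0],[0,0,0]])

```text
time: 25.77
eef_pos: [0.5227, 0.2185, 0.0507]
orientation: [-180.0, 0.0, 81.6]
ft_force: [0.2, 0.5, -4.3]
width: 0.0584
grasp_force: 66.2
```

Emit:
carry_out(fingers=[5.2,5.2,5.2,5.2], delta_pos=[[0,0,0.1],[0,0,0.1],[0,0,0],[0,0,0]], rot=[[0,0,0],[0,0,0],[0,0,0],[0,0,0]])

```text
time: 26.1
eef_pos: [0.523, 0.2187, 0.0502]
orientation: [180.0, -0.0, 81.6]
ft_force: [-4.1, -1.6, 5.4]
width: 0.0583
grasp_force: 67.2
```

Contact came at the expected floor height, so I'll release and rise.

Emit:
carry_out(fingers=[5.2,7.6,7.6,7.6,7.6,7.6,7.6,7.6,7.6,7.6], delta_pos=[[0,0,-0.05],[0,0,0],[0,0,0],[0,0,0],[0,0,0],[0,0,-0.5],[0,0,-2],[0,0,-4],[0,0,-4],[0,0,-4]], rot=[[0,0,0],[0,0,0],[0,0,0],[0,0,0],[0,0,0],[0,0,0],[0,0,0],[0,0,0],[0,0,0],[0,0,0]])

```text
time: 26.93
eef_pos: [0.5222, 0.2184, 0.1957]
orientation: [-179.9, 0.0, 81.6]
ft_force: [1.0, 0.0, -0.5]
width: 0.0762
grasp_force: 0.0
```

Emit:
carry_out(fingers=[7.6,7.6,7.6,7.6,7.6], delta_pos=[[0,0,-3.5],[0,0,-3.5],[0,0,0],[0,0,0],[0,0,0]], rot=[[0,0,0],[0,0,0],[0,0,0],[0,0,0],[0,0,0]])

```text
time: 27.35
eef_pos: [0.5226, 0.2185, 0.2644]
orientation: [180.0, -0.0, 81.6]
ft_force: [-0.1, -0.6, -0.3]
width: 0.0761
grasp_force: 0.0
```

```bash
python3 - <<'E'
from h import *
for n in("wrist","scene","side"):
    c=shot(n)
    for l in("housing_a","hex_nut","bolt_short","bolt_long"):
        print(n,l,[(np.round(d["at"],3).tolist(),round(d["conf"],2)) for d in env.landmark_of(c,l)])
    if n=="wrist": w=c
cv2.imwrite("pics/w8.png",cv2.resize(w["image"][:,:,::-1],(800,600)))
# outer and middle hub/bore circles: predicted pixel positions, and Hough near them
g=cv2.cvtColor(w["image"],cv2.COLOR_RGB2GRAY)
h=cv2.HoughCircles(g,cv2.HOUGH_GRADIENT,1,8,param1=150,param2=25,minRadius=4,maxRadius=30)
u=np.array([.1463,.9892]); o=np.array([.5214,.2204])
for nm,a in(("A",86),("C",-1),("B",-88)):
    p=w2px(w,[np.r_[o+a/1000*u,.059]])[0]; q=[k for k in h[0] if np.hypot(*(k[:2]-p))<12] if h is not None else []
    print(nm,p.round(1),[(k.round(1).tolist(),((px2w(w,[k[:2]],.059)[0][:2]-o)@np.c_[[.9892,-.1463],u]*1000).round(1).tolist()) for k in q])
E
```

```text
wrist housing_a [([0.512, 0.135, 0.01], 0.83), ([0.534, 0.305, 0.01], 0.82), ([0.523, 0.22, 0.013], 0.81)]
wrist hex_nut []
wrist bolt_short [([0.524, 0.222, 0.013], 0.68)]
wrist bolt_long []
scene housing_a [([0.506, -0.595, -0.001], 0.76), ([0.532, 0.306, 0.006], 0.73), ([0.514, 0.138, 0.01], 0.65), ([0.528, 0.218, 0.011], 0.61), ([0.682, 0.031, -0.002], 0.42)]
scene hex_nut [([0.401, -0.29, -0.002], 0.67)]
scene bolt_short [([0.424, -0.341, 0.003], 0.53), ([0.513, 0.135, 0.006], 0.19)]
scene bolt_long [([0.664, -0.313, 0.001], 0.45), ([0.4, -0.291, 0.0], 0.28)]
side housing_a [([0.509, -0.598, -0.0], 0.91), ([0.539, 0.303, 0.008], 0.59), ([0.511, 0.134, 0.012], 0.56), ([0.52, 0.22, 0.011], 0.49)]
side hex_nut [([0.405, -0.29, -0.001], 0.43)]
side bolt_short [([0.42, -0.342, -0.001], 0.72), ([0.513, 0.132, 0.011], 0.67)]
side bolt_long [([0.519, 0.219, 0.001], 0.66)]
A [257.6  96. ] [([261.5, 99.5, 17.200000762939453], [4.7, 82.1]), ([256.5, 88.5, 25.0], [-1.2, 94.4]), ([253.5, 100.5, 21.600000381469727], [-4.8, 81.0]), ([265.5, 90.5, 19.399999618530273], [9.3, 92.2])]
C [257.5 168.7] [([258.5, 168.5, 11.5], [1.2, -0.7]), ([258.5, 159.5, 9.600000381469727], [1.2, 10.7])]
B [257.5 232.4] [([259.5, 231.5, 13.800000190734863], [2.6, -86.7]), ([260.5, 241.5, 12.5], [4.0, -101.4]), ([268.5, 235.5, 10.0], [14.8, -92.5])]
```

```bash
python3 -c "
from station import env
print(env.close_job())"
```

```text
the job is handed in; nothing more can be done
None
```

The three housings are in the tray as asked: A and B hub-up, pushed against the two end boards, and C upside down in the middle. All three are on the floor and released. The nut and bolts read unmoved, nothing else was touched, and I handed the job in at about 27 s; no verdict came back.

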